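# Drive a taper arbor into a drill chuck and hang the pair in the rack

### The arm

A 6-joint arm with a two-finger parallel gripper is mounted at the origin on a cart in front of the work surface, level with it; the furniture and walls round the work are solid. World frame = base frame: x ahead of the robot, y to its left, z up, the work surface at z = 0. Lengths are in m, angles in rad, forces in N, time in s.
With the tool pointing down it reaches from about 0.425 to 0.95 m from the base axis. Payload 3.5 kg.
Tool frame: the origin (TCP) lies between the finger pads; the fingertips stand 19 mm ahead of it and the grasp point (between the pads) is the TCP (ctrl.nose_length is the distance from the TCP to the fingertips, in m); z points along the fingers, y is the line along which they close (so a half turn about z gives the same grasp; the last joint's range is limited). The gripper opens to 85 mm and grips with 20 to 120 N. Pads are 22 mm wide; open, the fingers measure 114 mm over their backs; the gripper's body (76 mm by 85 mm) begins 54 mm behind the grasp point. The pads swing forward as they close: fully open they stand 13 mm farther back than shut.
Start: joints at [1.004, 0.286, 1.577, -0, 1.279, -0.15], TCP at [0.273, 0.617, 0.25] pointing down, gripper open.
Joint ranges: [-2.77, 2.77], [-0.9, 2.22], [0.21, 2.48], [-1.53, 4.67], [0.24, 2.81], [-2.84, 2.84]. Speed limits (rad/s): [2.79, 2.79, 3.14, 3.14, 3.14, 3.14].

### API

Orientations are given as a unit quaternion [x, y, z, w].
In Python, from plant import ctrl gives the robot as it stands.
- The arm moves only by the tool apply_moves, never from a script. Its argument "series" is a list of rows, each a list of 6 numbers: the shift along the world's x, y, z scaled (see below), then the turn, a rotation vector about the world's x, y, z scaled (see below). A call has 1 to 20 rows; each row is the pose to reach, as a shift and turn from the pose commanded when the call began; what a row does not reach only later rows make up. The controller multiplies each number of a shift by 0.8 m and each number of a turn by 45 degrees. A row lasts 1/8 s, in which the tool goes at most 62.5 mm and 10.7 degrees, less where a joint would pass 70% of its speed; a pose out of reach is approached as far as the arm can. A call with a number of a shift or a turn outside -1 to 1 is refused whole. A call with a gripper value outside its range is refused whole. "jaw" is the opening, from 0 (shut) to 1 (fully open), set as the call begins (left out, the last holds). The fingers move at their own pace and stop on an object; "squeeze" is the grip in N (left out, the last holds). Time passes only in rows, so rows that repeat a pose let the fingers close. It gives the time, the measured TCP pose, the force, the opening and the grip force at its end, in the units of the state.
- ctrl.get_state(): the state, without advancing time (a new reading comes with each control period).
- ctrl.read_camera(name): name is "scene" or "side" or "wrist"; returns the picture (420x560x3 uint8, red, green, blue); there is no depth.
- ctrl.get_calibration(name): a dict with "fx", "fy", "cx", "cy" (pixels), "xyz" and "orientation" of the camera in the world; the wrist camera has in their place "hand_eye" (4x4, takes a point from camera to tool coordinates, whose origin is the TCP and whose axes are the flange's). Camera axes: x right, y up, looking along -z (the intrinsics and any distortion apply to the point x, -y, -z); pixel columns grow to the right and rows downward; lengths in m; the calibration is good to about 2 mm. The wrist camera is an equidistant fisheye: a pixel r from the principal point sees the ray r / f radians off the axis. A picture is of the moment at which its call begins: read the wrist's pose just before it. get_calibration takes no time and is no camera call.
- ctrl.sign_off(): hands the job in; it is judged then, once.
Trained networks look in the newest picture that a camera, given by its name, has taken for a name from the list of things; names that differ only in an ending like _2 or _b are one class to them, and where a whole thing is asked for, a point or a joint stands for the part that bears it (a point fixed in the world has none). Each returns a list of dicts, best first, with "p" (0 to 1); they miss things now and then, are a little off and sometimes report something else, mostly with a low value. They report only what shows in the picture. A call takes as long as a camera call. They do not tell look-alikes from the thing itself.
- ctrl.boxes_of(thing, camera): "xy" ([column, row] as shares, 0 to 1, of the picture: columns of its width, rows of its height, amid what is visible of it).
- ctrl.silhouettes(thing, camera): "pixels" (420x560 bool, what is visible of it) and "xy" ([column, row] as shares, 0 to 1, of the picture: columns of its width, rows of its height, amid what is visible of it).
The state is a dict: "time": time; "qpos": joint angles; "dq": joint speeds; "joint_efforts": joint torques, N m; "eef_pos": TCP position; "tcp_rot": TCP orientation; "contact_force": force on the tool from outside, world axes, zero at the start; "wrist_torque": the same for the moment, N m; "opening": opening from 0.0 (shut) to 1.0 (fully open); "finger_force": force on a finger pad.
Only numpy, scipy, OpenCV 4.12 (cv2) and the standard library are available. Lean on these libraries where they do the work, as an engineer would, in place of code of your own. Each camera call takes 0.05 s, during which the arm holds its last target. There are 200 camera calls.

### The job

The bench drill's chuck has to go back on its arbor: take the arbor out of the wooden stand, set its taper into the chuck that stands in the steel bench block, and tap it home firmly but without heavy blows, so that friction alone holds the two together. Then lift the pair by the arbor and hang it by its collar in the free fork of the blue rack, the chuck hanging below, and let go.

Things in the scene. Friction and masses are not known exactly. Their poses are not given: they have to be found in the camera images.
- arbor_shank (a point): Middle of the arbor's plain round shank (14 mm thick, 60 mm long), 30 mm below its flat top, 30 mm above the collar. The arbor, bright steel, 116 mm, 0.12 kg, loose, stands upright in the stand, taper down, collar lying on the stand's top. Shank, collar and top may be gripped or pushed on. z: up its axis.
- arbor_tip (a point): Centre of the arbor's lower (thin) end, 86 mm below arbor_shank. From here up: 1.3 mm chamfer, taper 15 mm thick growing to 19 mm at 33 mm, neck 16 mm thick to 50 mm, dark collar 32 mm wide from 50 to 56 mm, shank to 116 mm. z: up its axis.
- arbor_collar (a point): Centre of the underside of the arbor's collar, 50 mm above arbor_tip; this face comes to lie on the fork.
- arbor_stand: Pale wooden block 64 x 96 x 54 mm, fixed; origin centred under it. The arbor stands in a 22 mm hole at y = +20 mm of its frame; thin drill bits at the other end rise 30 mm above it.
- chuck_mouth (a point): Centre of the bore's mouth at the top of the drill chuck, 58 mm above its nose. The bore, 41 mm deep, is 23 mm wide here, 19 mm from 2 mm down, then tapers to match. The arbor's end goes in freely 35 mm; there the tapers meet all along (collar underside about 15 mm above the mouth). Beyond, 1 mm takes roughly 30 N. z: up the axis.
- chuck: Steel drill chuck, knurled sleeve, 34 mm thick, 58 mm long, about 0.5 kg, loose, bore up in the block's recess with 1.8 mm play. Origin at its nose; z up. The taper holds a little less than the force that drove it in, but creeps in over about half a second: press 15 to 20 N that long, or tap several times. Under 10 N it may drop off; over 35 N on the block (weight included) spoils it.
- bench_block: Round dark steel block, 92 mm wide, 30 mm high, fixed, with a round recess 38 mm wide and 18 mm deep in its middle for the chuck. Origin at the centre of its underside, which lies 3 mm above the bench top on the blue mat.
- rack_fork (a point): Seat of the free fork of the fixed blue rack: mid-slot, on the 5 mm thick shelf's top face, 125 mm above the bench. Slot 21 mm wide along x, its end 9 mm behind (+x), open to -x (towards the robot); straight tines reach 27 mm, flared tips 40 mm in front. 80 mm to the right (-y) a small chuck on a stub arbor fills the other fork, 17 mm above the shelf. z: up.
Mind the look-alikes: they are no part of the job. There is more than one size of the part that bears arbor_shank; the job needs the largest.

How it is judged:
On the way, in this order (a step that is already met when the one before it is completed fails the run):
1. the arbor's taper is in the bore of the chuck while the chuck stands in the bench block (z of chuck_mouth in the frame of arbor_tip above 0.033 m and horizontal distance between chuck_mouth and arbor_tip below 0.005 m and contact force between chuck and bench_block above 0.5 N and angle between arbor_shank's own z axis and vertical below 0.1 rad), for 0.2 s.
2. the chuck hangs on the arbor by the taper alone, clear of the block (its mouth above 95 mm) and not touched by the gripper (z of chuck_mouth in the frame of arbor_tip above 0.033 m and horizontal distance between chuck_mouth and arbor_tip below 0.005 m and height (world z) of chuck_mouth above 0.095 m and contact force between chuck and bench_block below 0.01 N and contact force between the fingers and chuck below 0.01 N), for 0.3 s.
At the end, for the whole second after the job is handed in: The arbor hangs upright (0.12 rad) in the free fork, collar underside within 4 mm of the fork's top in height and 15 mm of the seat sideways; the chuck hangs upright and at rest below, still on the taper (mouth 33 mm or more above the arbor's lower end, within 5 mm of its axis) (z of chuck_mouth in the frame of arbor_tip above 0.033 m and horizontal distance between chuck_mouth and arbor_tip below 0.005 m and horizontal distance between arbor_collar and rack_fork below 0.015 m and z of arbor_collar in the frame of rack_fork between -0.004 and 0.004 m and angle between each of arbor_shank, chuck's own z axis and vertical below 0.12 rad and linear speed of chuck below 0.02 m/s); the robot touches nothing.
It fails at once if the chuck is driven against the bench block with more than 35 N (contact force between chuck and bench_block above 35 N).
It fails at once if the chuck falls or is knocked over (its mouth below 50 mm) (height (world z) of chuck_mouth below 0.05 m).
It also fails if it takes over 67 s, if anything falls off the work surface, if the arm or the gripper's body presses on something with over 40 N, if the wrist force passes 120 N, or if a joint passes its speed limit or range.

## Working session

There is one attempt and no reset: what is moved stays moved. The work goes in short steps, Python scripts to look and compute and a tool call to move; the robot and the scene stay as the last step left them, time stands still between calls to the robot, and variables do not carry over. Pictures are saved under pics/ and viewed, at most 10 in all, crops included, and the job is handed in when it is done.

Besides the shell and the picture viewer there is one more tool, called after "Request:" in YAML: its name, and indented under it one key for each argument. apply_moves: Moves the arm, as the interface text tells. Shifts and turns lie within -1 to 1; 1 stands for 0.8 m of shift or 45 degrees of turn. Its arguments: {"type":"object","properties":{"series":{"type":"array"},"jaw":{"type":"number"},"squeeze":{"type":"number"}},"required":["series"]}

```bash
ls; mkdir -p pics; cat > h.py <<'E'
import numpy as np, cv2
from scipy.spatial.transform import Rotation as R
from plant import ctrl
def snap(c,name=None):
    s=ctrl.get_state(); im=ctrl.read_camera(c)
    if name: cv2.imwrite(f'pics/{name}.png',im[:,:,::-1])
    return im,s
def ray(c,uv,s=None):
    k=ctrl.get_calibration(c)
    x=(uv[0]-k['cx'])/k['fx'];y=(uv[1]-k['cy'])/k['fy']
    if c=='wrist':
        r=np.hypot(x,y); sc=np.sinc(r/np.pi)/1.0
        d=np.array([x*sc,-y*sc,-np.cos(r)])
        H=np.array(k['hand_eye']); T=np.eye(4); T[:3,:3]=R.from_quat(s['tcp_rot']).as_matrix(); T[:3,3]=s['eef_pos']
        M=T@H; return M[:3,3],M[:3,:3]@d
    d=np.array([x,-y,-1.]); d/=np.linalg.norm(d)
    q=k['orientation']; q=np.array(q)
    M=R.from_quat(q).as_matrix() if q.size==4 else q
    return np.array(k['xyz']),M@d
def tri(rs):
    A=np.zeros((3,3));b=np.zeros(3)
    for o,d in rs:
        P=np.eye(3)-np.outer(d,d);A+=P;b+=P@o
    p=np.linalg.solve(A,b); e=[round(1000*float(np.linalg.norm((np.eye(3)-np.outer(d,d))@(p-o))),1) for o,d in rs]
    return p,e
def at_z(r,z): o,d=r; return o+d*(z-o[2])/d[2]
def proj(c,p,s=None):
    k=ctrl.get_calibration(c)
    if c=='wrist':
        H=np.array(k['hand_eye']); T=np.eye(4); T[:3,:3]=R.from_quat(s['tcp_rot']).as_matrix(); T[:3,3]=s['eef_pos']
        M=T@H; v=M[:3,:3].T@(np.array(p)-M[:3,3]); x,y,z=v[0],-v[1],-v[2]
        r=np.hypot(x,y);t=np.arctan2(r,z);f=t/r if r>0 else 1
        return k['cx']+k['fx']*x*f,k['cy']+k['fy']*y*f
    M=R.from_quat(k['orientation']).as_matrix(); v=M.T@(np.array(p)-np.array(k['xyz']))
    return k['cx']+k['fx']*v[0]/-v[2],k['cy']+k['fy']*-v[1]/-v[2]
E
python3 - <<'E'
from h import *
for c in ['scene','side','wrist']:
    k=ctrl.get_calibration(c); print(c,{a:np.round(np.array(b),4).tolist() for a,b in k.items()})
    im,s=snap(c,c+'0')
    for t in ['arbor_shank','arbor_stand','chuck','bench_block','chuck_mouth','rack_fork','arbor_tip','arbor_collar']:
        try: print(t,[(round(b['p'],2),np.round(np.array(b['xy'])*[560,420],1).tolist()) for b in ctrl.boxes_of(t,c)])
        except Exception as e: print(t,e)
print(s)
a=cv2.imread('pics/scene0.png');b=cv2.imread('pics/side0.png')
E
```

```text
pics
scene {'fx': 391.6036, 'fy': 391.6036, 'cx': 280.7332, 'cy': 207.6514, 'xyz': [-0.0784, -0.2731, 0.5407], 'orientation': [0.4296, -0.233, -0.4108, 0.7697]}
arbor_shank [(0.64, [182.2, 193.4])]
arbor_stand [(0.77, [192.6, 216.9])]
chuck [(0.81, [263.0, 236.3])]
bench_block [(0.7, [261.0, 254.7])]
chuck_mouth [(0.77, [259.2, 237.5])]
rack_fork [(0.73, [261.1, 256.2]), (0.57, [420.4, 255.0])]
arbor_tip [(0.64, [237.3, 194.5]), (0.61, [180.9, 195.4])]
arbor_collar [(0.6, [179.1, 193.2]), (0.43, [235.4, 194.7])]
side {'fx': 496.8368, 'fy': 496.8368, 'cx': 281.8827, 'cy': 218.6972, 'xyz': [0.5252, 0.9683, 0.6871], 'orientation': [0.01, 0.4593, 0.8882, 0.001]}
arbor_shank [(0.76, [231.2, 295.2]), (0.58, [306.7, 307.3]), (0.55, [237.5, 340.5]), (0.3, [297.6, 239.4])]
arbor_stand [(0.89, [298.7, 329.2])]
chuck [(0.82, [298.9, 238.4])]
bench_block [(0.79, [297.8, 251.2])]
chuck_mouth [(0.29, [304.3, 308.9])]
rack_fork [(0.77, [249.5, 167.8])]
arbor_tip [(0.8, [233.2, 297.9]), (0.68, [302.1, 311.9]), (0.57, [233.4, 339.3])]
arbor_collar [(0.75, [294.4, 252.0]), (0.68, [235.4, 339.5]), (0.6
[... 408 characters left out ...]
]
{'time': 0.9, 'qpos': array([ 1.00401179e+00,  2.86284564e-01,  1.57671781e+00,  1.17824250e-05,
        1.27857426e+00, -1.49973196e-01]), 'dq': array([-0.00228435, -0.00214082,  0.00056403, -0.00305262, -0.00457307,
        0.00079192]), 'joint_efforts': array([ 2.06930758e-04, -4.05954087e+01, -2.92948186e+01, -1.09167727e-04,
        4.27292562e-04, -4.18099731e-06]), 'eef_pos': array([0.27321744, 0.61721706, 0.25032551]), 'tcp_rot': array([ 2.06901991e-01,  9.78361674e-01,  9.47899414e-06, -2.47382567e-06]), 'contact_force': array([-0.37769688, -0.63643234,  0.36664676]), 'wrist_torque': array([-0.02115944,  0.02983325, -0.03290845]), 'finger_force': 0.0, 'opening': 0.998180193520356}
```

View pics/scene0.png

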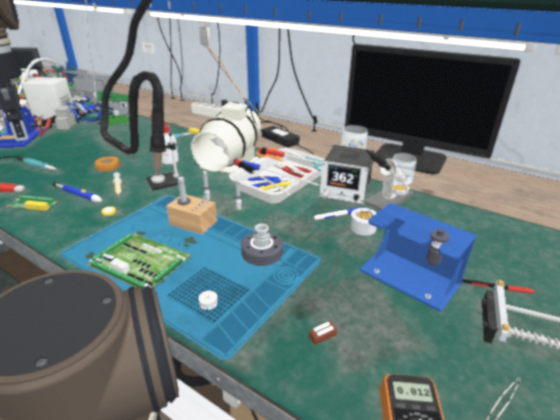

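View pics/side0.png

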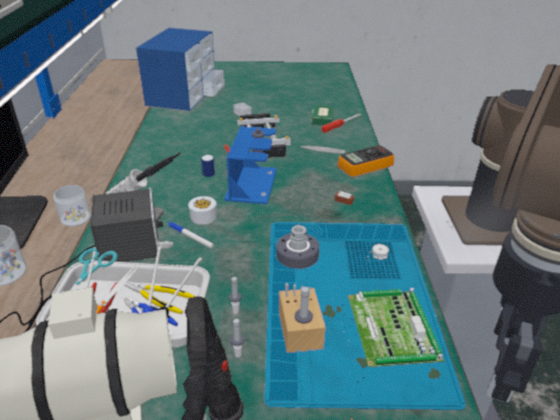

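```bash
python3 - <<'E'
from h import *
P={}
for c in ['scene','side']:
    im,s=snap(c)
    for t in ['arbor_shank','chuck','bench_block','arbor_stand']:
        for m in ctrl.silhouettes(t,c):
            px=m['pixels'];ys,xs=np.nonzero(px)
            if len(xs)<10: continue
            top=(xs[ys<=ys.min()+1].mean(),ys.min())
            bot=(xs[ys>=ys.max()-1].mean(),ys.max())
            print(c,t,round(m['p'],2),'n',len(xs),'ctr',np.round([xs.mean(),ys.mean()],1),'top',np.round(top,1),'bot',np.round(bot,1),'w',xs.min(),xs.max())
T=lambda a,b:tuple(np.round(x,4) if i==0 else x for i,x in enumerate(tri([ray('scene',a),ray('side',b)])))
print('shank',T((182.2,193.4),(306.7,307.3)))
print('chuck',T((263,236.3),(298.9,238.4)))
print('block',T((261,254.7),(297.8,251.2)))
print('look1',T((206,182),(237.5,340.5)),T((206,182),(235,295)))
print('look2',T((238,195),(235,295)),T((238,195),(237.5,340.5)))
a=cv2.imread('pics/scene0.png');b=cv2.imread('pics/side0.png')
A=cv2.resize(a[160:280,150:290],None,fx=2.8,fy=2.8,interpolation=3);B=cv2.resize(b[200:360,200:340],(392,448),interpolation=3)
C=cv2.resize(a[190:310,350:490],None,fx=2.8,fy=2.8,interpolation=3)
out=np.zeros((600,800,3),np.uint8);out[:A.shape[0]-40,:392]=A[:-40];out[:448,400:792]=B
out[300:600,:392]=C[18:318];cv2.imwrite('pics/crop1.png',out)
E
```

```text
scene arbor_shank 0.76 n 200 ctr [182.  192.2] top [180.5 177. ] bot [182.7 204. ] w 177 189
scene arbor_shank 0.52 n 96 ctr [205.1 182.1] top [204.5 171. ] bot [205.4 192. ] w 202 209
scene bench_block 0.56 n 956 ctr [261.4 250.3] top [266.5 232. ] bot [260. 265.] w 240 282
scene arbor_stand 0.79 n 1358 ctr [191.9 214.4] top [192.9 197. ] bot [198.4 232. ] w 166 216
side arbor_shank 0.77 n 433 ctr [303.7 307.5] top [305. 287.] bot [303. 323.] w 294 312
side arbor_shank 0.71 n 308 ctr [236.2 337.8] top [235.5 319. ] bot [237.5 356. ] w 230 243
side arbor_shank 0.5 n 238 ctr [234.3 295.5] top [233.5 277. ] bot [235. 312.] w 229 239
side chuck 0.93 n 362 ctr [297.8 237.3] top [297.5 225. ] bot [297.7 249. ] w 290 306
side bench_block 0.63 n 975 ctr [297.2 252.8] top [289.7 234. ] bot [296.8 268. ] w 276 319
side arbor_stand 0.9 n 1960 ctr [299.9 322. ] top [286. 284.] bot [295.5 351. ] w 279 323
shank (array([0.4677, 0.37  , 0.0814]), [1.5, 1.5])
chuck (array([0.4706, 0.136 , 0.0484]), [1.6, 1.6])
block (array([0.4667, 0.1336, 0.0067]), [4.4, 4.4])
look1 (array([0.5852, 0.4102, 0.047 ]), [4.3, 4.3]) (array([0.5712, 0.3651, 0.0845]), [21.4, 21.4])
look2 (array([0.5929, 0.3017, 0.0414]), [0.7, 0.7]) (array([ 6.085e-01,  3.476e-01, -5.000e-04]), [28.6, 28.6])
```

View pics/crop1.png

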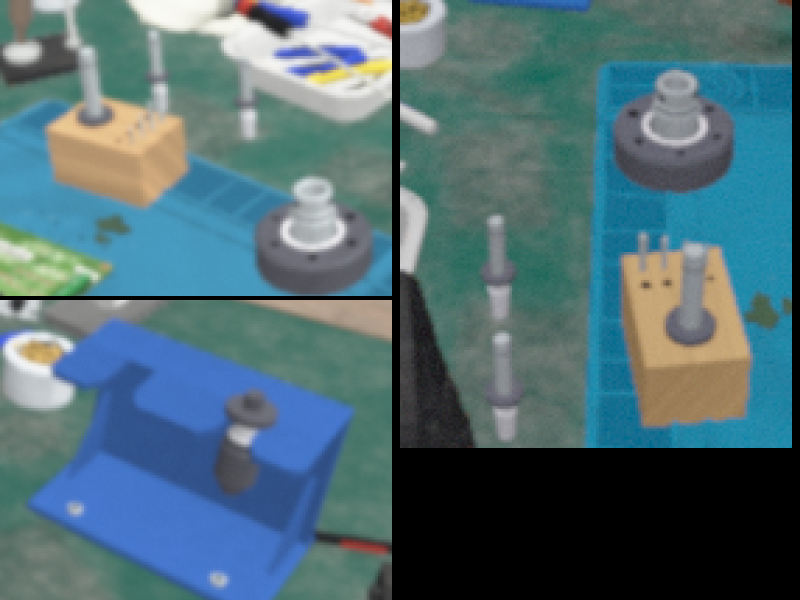

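```bash
python3 - <<'E'
from h import *
print('lamp base scene',at_z(ray('scene',(165,183)),0.02),'side 225,400',at_z(ray('side',(225,400)),0.02), at_z(ray('side',(225,400)),0.3))
print(tri([ray('scene',(210,165)),ray('side',(150,340))]))
print('fork',at_z(ray('scene',(394.6,226.8)),.125),'stub',at_z(ray('scene',(439,236)),.142))
# stand axis: mask moments at top
for n,c in [('arbor top',(180.5,177)),]: print(tri([ray('scene',c),ray('side',(305,287))]))
print('collar', tri([ray('scene',(183,201)),ray('side',(303.5,316))]))
E
```

```text
lamp base scene [0.5582287  0.53987144 0.02      ] side 225,400 [0.59595311 0.50737877 0.02      ] [0.56627017 0.70082736 0.3       ]
(array([0.6920632 , 0.45694289, 0.06797207]), [29.7, 29.7])
fork [ 0.55089351 -0.11536781  0.125     ] stub [ 0.54110489 -0.19626772  0.142     ]
(array([0.47086871, 0.36865813, 0.12520768]), [0.4, 0.4])
collar (array([0.47048947, 0.37120215, 0.06000392]), [0.7, 0.7])
```

Request:
apply_moves:
  series:
    - [0.24,-0.31,0,0,0,-1]
    - [0.24,-0.31,0,0,0,-1]
    - [0.24,-0.31,0,0,0,-1]
    - [0.24,-0.31,0,0,0,-1]
    - [0.24,-0.31,0,0,0,-1]
    - [0.24,-0.31,0,0,0,-1]
    - [0.24,-0.31,0,0,0,-1]
  jaw: 1
  squeeze: 100

```text
time: 2.72
eef_pos: [0.4652, 0.3692, 0.2504]
tcp_rot: [0.566, 0.825, 0.0, -0.0]
contact_force: [-0.4, 0.0, -0.4]
opening: 1.004
finger_force: 0.0
```

Request:
apply_moves:
  series:
    - [0.006,0,-0.02,0,0,-0.469]
    - [0.006,0,-0.02,0,0,-0.469]
    - [0.006,0,-0.02,0,0,-0.469]
    - [0.006,0,-0.02,0,0,-0.469]

```text
time: 3.22
eef_pos: [0.4694, 0.3703, 0.2346]
tcp_rot: [0.705, 0.709, 0.0, -0.0]
contact_force: [0.5, 0.0, 0.8]
opening: 1.0
finger_force: 0.0
```

```bash
python3 - <<'E'
from h import *
im,s=snap('wrist','w1'); print(s['eef_pos'],s['tcp_rot'])
for t in ['arbor_shank','chuck','bench_block','arbor_stand']:
    for m in ctrl.silhouettes(t,'wrist'):
        px=m['pixels'];ys,xs=np.nonzero(px); print(t,round(m['p'],2),len(xs),xs.mean(),ys.mean(),xs.min(),xs.max(),ys.min(),ys.max())
for p in [(0.4707,.3695,.123),(0.4707,.3695,.06),(0.4707,.3695,.093),(.4706,.135,.073)]: print(p,proj('wrist',p,s))
E
```

```text
[0.46942195 0.37025083 0.23462647] [ 7.05471214e-01  7.08738527e-01  2.57007428e-04 -6.62173520e-06]
arbor_shank 0.96 1087 283.9374425022999 197.1674333026679 267 300 178 221
arbor_shank 0.91 564 394.6010638297872 250.52836879432624 381 410 233 270
chuck 0.56 475 281.97473684210524 357.6484210526316 268 296 347 366
bench_block 0.57 2289 282.81957186544344 341.218872870249 249 317 319 364
arbor_stand 0.83 5511 286.265287606605 208.1125022681909 247 323 154 260
arbor_stand 0.69 429 281.86946386946386 357.85780885780883 269 295 348 366
(0.4707, 0.3695, 0.123) (np.float64(283.19251134853545), np.float64(215.5619466143029))
(0.4707, 0.3695, 0.06) (np.float64(283.03706155414733), np.float64(194.54888356403262))
(0.4707, 0.3695, 0.093) (np.float64(283.1102297327476), np.float64(204.41254763609598))
(0.4706, 0.135, 0.073) (np.float64(281.90103067324975), np.float64(381.23789962032856))
```

View pics/w1.png

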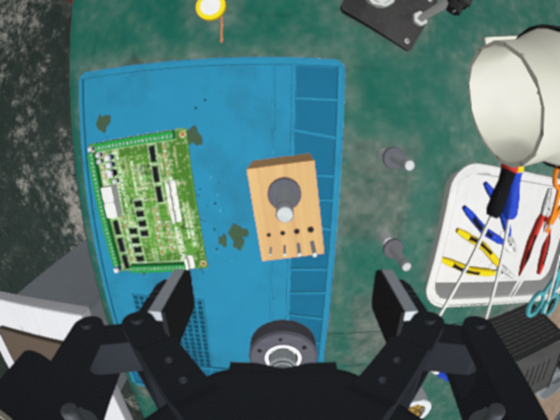

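```bash
python3 - <<'E'
from h import *
im=cv2.imread('pics/w1.png'); s=dict(eef_pos=np.array([0.46942195,0.37025083,0.23462647]),tcp_rot=np.array([7.05471214e-01,7.08738527e-01,2.57e-04,-6.6e-06]))
cv2.imwrite('pics/c2.png',cv2.resize(im[145:270,235:335],None,fx=4.7,fy=4.7,interpolation=3))
g=cv2.cvtColor(im,cv2.COLOR_BGR2GRAY).astype(int); sat=(im.max(2).astype(int)-im.min(2))
sub=np.zeros_like(g,bool);sub[175:225,262:305]=1
lo=sub&(sat<40)&(g<110); hi=sub&(sat<30)&(g>150)
for n,m in [('collar',lo),('top',hi)]:
    ys,xs=np.nonzero(m);(c,r)=cv2.minEnclosingCircle(np.stack([xs,ys],1).astype(np.float32));print(n,len(xs),xs.mean(),ys.mean(),c,r)
    for z in (.06,.063,.119,.123): print(z,at_z(ray('wrist',c,s),z))
E
```

```text
collar 422 284.71090047393363 192.3175355450237 (283.9007263183594, 193.2389678955078) 15.867912292480469
0.06 [0.47151147 0.37078838 0.06      ]
0.063 [0.47149334 0.37156472 0.063     ]
0.119 [0.47115498 0.38605641 0.119     ]
0.123 [0.47113081 0.38709153 0.123     ]
top 204 284.2156862745098 214.08823529411765 (284.15625, 214.0) 8.397981643676758
0.06 [0.47188749 0.35008605 0.06      ]
0.063 [0.47186558 0.35107045 0.063     ]
0.119 [0.47145668 0.36944597 0.119     ]
0.123 [0.47142747 0.37075851 0.123     ]
```

View pics/c2.png

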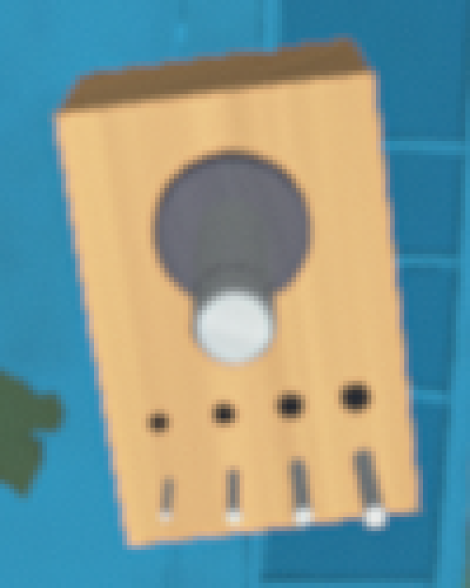

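Request:
apply_moves:
  series:
    - [0.0025,0.0006,-0.06,0,0,0]
    - [0.0025,0.0006,-0.13,0,0,0]
    - [0.0025,0.0006,-0.172,0,0,0]
    - [0.0025,0.0006,-0.172,0,0,0]
  jaw: 1

```text
time: 3.98
eef_pos: [0.4699, 0.3684, 0.0933]
tcp_rot: [0.707, 0.707, -0.004, -0.001]
contact_force: [0.3, -0.7, 0.1]
opening: 0.998
finger_force: 0.0
```

Request:
apply_moves:
  series:
    - [0,0,0,0,0,0]
    - [0,0,0,0,0,0]
    - [0,0,0,0,0,0]
    - [0,0,0,0,0,0]
    - [0,0,0,0,0,0]
    - [0,0,0,0,0,0]
  jaw: 0
  squeeze: 100

```text
time: 4.72
eef_pos: [0.4725, 0.37, 0.0978]
tcp_rot: [0.707, 0.707, 0.001, 0.0]
contact_force: [-0.8, -0.4, 5.1]
opening: 0.138
finger_force: 97.3
```

Request:
apply_moves:
  series:
    - [0,0,0.04,0,0,0]
    - [0,0,0.1,0,0,0]
    - [0,0,0.16,0,0,0]
    - [0,0,0.16,0,0,0]
    - [0,-0.07,0.16,0,0,0]
    - [0,-0.14,0.16,0,0,0]
    - [0,-0.21,0.16,0,0,0]
    - [0,-0.28,0.16,0,0,0]
    - [0,-0.33,0.16,0,0,0]
    - [0,-0.33,0.16,0,0,0]
    - [0,-0.33,0.16,0,0,0]
    - [0,-0.33,0.16,0,0,0]

```text
time: 6.22
eef_pos: [0.4717, 0.1067, 0.224]
tcp_rot: [0.706, 0.708, -0.0, -0.001]
contact_force: [-0.4, 0.0, -0.6]
opening: 0.141
finger_force: 97.9
```

```bash
python3 - <<'E'
from h import *
im,s=snap('wrist','w2'); print(s['time'],s['eef_pos'],s['tcp_rot'],s['contact_force'],s['finger_force'],s['opening'])
for t in ['chuck','bench_block','arbor_shank']:
    for m in ctrl.silhouettes(t,'wrist'):
        px=m['pixels'];ys,xs=np.nonzero(px); print(t,round(m['p'],2),len(xs),xs.mean(),ys.mean(),xs.min(),xs.max(),ys.min(),ys.max())
for p in [(.4706,.136,.073),(.4706,.136,.033)]: print(p,proj('wrist',p,s))
E
```

```text
6.225 [0.47166367 0.10668163 0.2239915 ] [ 7.06471635e-01  7.07741034e-01 -3.80090016e-04 -5.59445566e-04] [-0.44209878  0.00370122 -0.63608644] 97.86674380302429 0.14057140073270924
chuck 0.86 1243 281.1930812550282 160.39098954143202 262 300 141 180
bench_block 0.84 5396 281.8317272053373 154.9308747220163 236 328 111 201
(0.4706, 0.136, 0.073) (np.float64(280.74349072175784), np.float64(167.6144895180855))
(0.4706, 0.136, 0.033) (np.float64(281.0162283940751), np.float64(160.5221079312197))
```

View pics/w2.png

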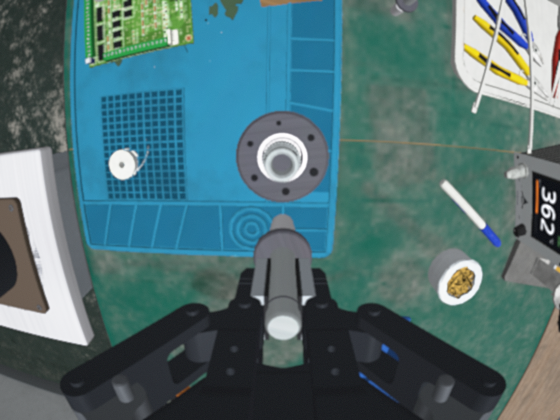

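```bash
python3 - <<'E'
from h import *
im=cv2.imread('pics/w2.png'); cv2.imwrite('pics/c3.png',cv2.resize(im[130:260,235:335],None,fx=4.6,fy=4.6,interpolation=3))
E
```

```text
(no output)
```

View pics/c3.png

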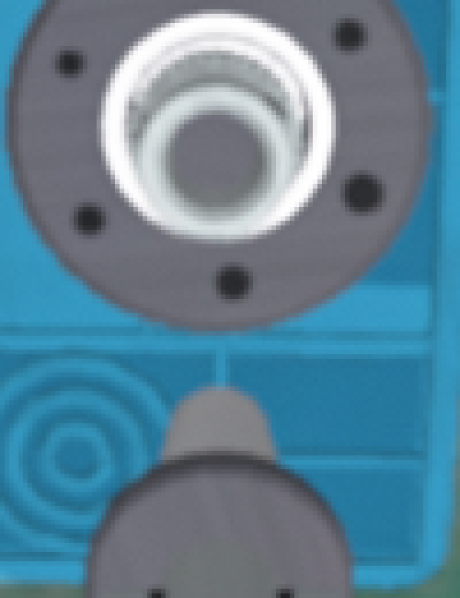

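```bash
python3 - <<'E'
from h import *
s=dict(eef_pos=np.array([0.47166367,0.10668163,0.2239915]),tcp_rot=np.array([7.06471635e-01,7.07741034e-01,-3.8e-04,-5.594e-04]))
print('mouth',at_z(ray('wrist',(282.1,165.7),s),.071),'block ctr',at_z(ray('wrist',(282,157.5),s),.033))
for z in (.132,.134,.136,.138): print('tip',z,at_z(ray('wrist',(282.4,223.5),s),z))
print(proj('wrist',s['eef_pos']-[0,0,.09],s),proj('wrist',s['eef_pos']+[0,0,.026],s))
# block by edges
im=cv2.imread('pics/w2.png');
m=np.load if 0 else None
E
```

```text
mouth [0.47175299 0.13732862 0.071     ] block ctr [0.47155415 0.13899322 0.033     ]
tip 0.132 [0.47217781 0.10655821 0.132     ]
tip 0.134 [0.47217966 0.10728018 0.134     ]
tip 0.136 [0.47218151 0.10800214 0.136     ]
tip 0.138 [0.47218335 0.10872411 0.138     ]
(np.float64(281.6607770263381), np.float64(224.29848072088123)) (np.float64(280.5180135546871), np.float64(329.25437746280375))
```

Request:
apply_moves:
  series:
    - [0,0.038,0,0,0,0]
    - [0,0.038,0,0,0,0]
    - [0,0.038,0,0,0,0]
    - [0,0.038,-0.02,0,0,0]
    - [0,0.038,-0.04,0,0,0]
    - [0,0.038,-0.06,0,0,0]
    - [0,0.038,-0.07,0,0,0]
    - [0,0.038,-0.08,0,0,0]
    - [0,0.038,-0.09,0,0,0]
    - [0,0.038,-0.09,0,0,0]

```text
time: 7.68
eef_pos: [0.4717, 0.1362, 0.1521]
tcp_rot: [0.707, 0.707, -0.0, -0.0]
contact_force: [0.7, 0.7, -0.5]
opening: 0.133
finger_force: 97.9
```

```bash
python3 - <<'E'
from h import *
s=ctrl.get_state(); print(s['eef_pos'],s['contact_force'],s['wrist_torque'],s['tcp_rot'])
a,_=snap('scene');b,_=snap('side')
A=cv2.resize(a[170:280,210:310],(364,400),interpolation=3);B=cv2.resize(b[160:280,240:360],(400,400),interpolation=3)
cv2.imwrite('pics/c4.png',np.hstack([A,B])[:,:,::-1])
E
```

```text
[0.47167088 0.13615999 0.15209534] [ 0.74479841  0.73450259 -0.52534979] [0.09639142 0.06994914 0.00785702] [ 7.07038975e-01  7.07174313e-01 -3.86389432e-04 -4.79484332e-04]
```

View pics/c4.png

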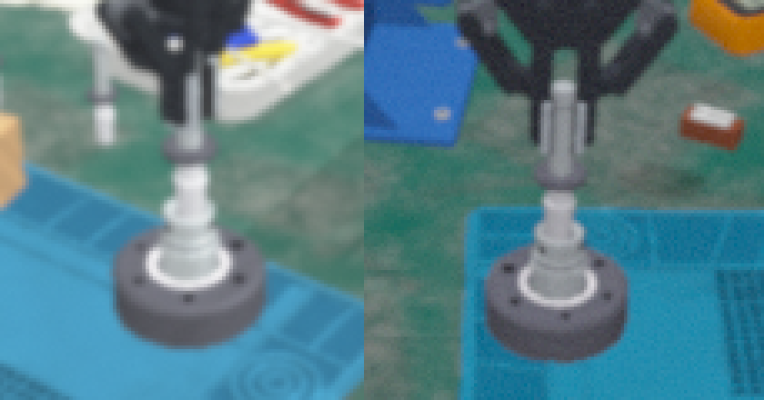

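Request:
apply_moves:
  series:
    - [0,0,-0.008,0,0,0]
    - [0,0,-0.016,0,0,0]
    - [0,0,-0.022,0,0,0]
    - [0,0,-0.025,0,0,0]
    - [0,0,-0.025,0,0,0]

```text
time: 8.4
eef_pos: [0.4717, 0.1363, 0.1324]
tcp_rot: [0.707, 0.707, -0.0, -0.001]
contact_force: [-1.3, 1.3, -1.7]
opening: 0.138
finger_force: 98.0
```

Request:
apply_moves:
  series:
    - [0,0,-0.001,0,0,0]
    - [0,0,-0.002,0,0,0]
    - [0,0,-0.003,0,0,0]

```text
time: 8.78
eef_pos: [0.4724, 0.1364, 0.1313]
tcp_rot: [0.707, 0.707, 0.0, -0.0]
contact_force: [-2.7, 2.5, 6.3]
opening: 0.138
finger_force: 98.8
```

Request:
apply_moves:
  series:
    - [-0.0005,0.0005,0,0,0,0]
    - [-0.0005,0.0005,-0.0005,0,0,0]
    - [-0.0005,0.0005,-0.0005,0,0,0]

```text
time: 9.15
eef_pos: [0.4717, 0.1366, 0.13]
tcp_rot: [0.707, 0.707, 0.0, 0.0]
contact_force: [-1.3, 2.5, 3.5]
opening: 0.136
finger_force: 98.7
```

Request:
apply_moves:
  series:
    - [-0.0005,0.001,-0.001,0,0,0]
    - [-0.0005,0.001,-0.001,0,0,0]

```text
time: 9.4
eef_pos: [0.4711, 0.1372, 0.1286]
tcp_rot: [0.707, 0.707, -0.0, 0.0]
contact_force: [-1.0, 1.1, 0.9]
opening: 0.14
finger_force: 98.5
```

Request:
apply_moves:
  series:
    - [-0.0004,0.0005,-0.001,0,0,0]
    - [-0.0004,0.0005,-0.001,0,0,0]

```text
time: 9.65
eef_pos: [0.4709, 0.1375, 0.1279]
tcp_rot: [0.707, 0.707, -0.0, 0.0]
contact_force: [-0.2, 0.9, -1.3]
opening: 0.137
finger_force: 98.0
```

Request:
apply_moves:
  series:
    - [0,0.0004,-0.001,0,0,0]
    - [0,0.0004,-0.001,0,0,0]

```text
time: 9.9
eef_pos: [0.4711, 0.1379, 0.1277]
tcp_rot: [0.707, 0.707, -0.0, 0.0]
contact_force: [-0.2, 0.2, 1.4]
opening: 0.14
finger_force: 98.0
```

Request:
apply_moves:
  series:
    - [0,0,-0.0008,0,0,0]
    - [0,0,-0.0008,0,0,0]

```text
time: 10.15
eef_pos: [0.4711, 0.1379, 0.1275]
tcp_rot: [0.707, 0.707, -0.0, 0.0]
contact_force: [-1.3, -0.4, 5.0]
opening: 0.141
finger_force: 98.1
```

Request:
apply_moves:
  series:
    - [0,0,-0.001,0,0,0]
    - [0,0,-0.001,0,0,0]

```text
time: 10.4
eef_pos: [0.4713, 0.138, 0.1273]
tcp_rot: [0.707, 0.707, -0.0, 0.0]
contact_force: [-2.4, -0.1, 8.6]
opening: 0.139
finger_force: 99.1
```

Request:
apply_moves:
  series:
    - [-0.0004,0,-0.001,0,0,0]
    - [-0.0004,0,-0.002,0,0,0]
    - [-0.0004,0,-0.002,0,0,0]

```text
time: 10.78
eef_pos: [0.4716, 0.138, 0.1271]
tcp_rot: [0.707, 0.707, 0.0, 0.001]
contact_force: [-4.6, -0.6, 13.7]
opening: 0.136
finger_force: 99.9
```

Request:
apply_moves:
  series:
    - [-0.001,0,-0.0005,0,0,0]
    - [-0.001,0,-0.001,0,0,0]
    - [-0.001,0,-0.001,0,0,0]
    - [-0.001,0,-0.001,0,0,0]

```text
time: 11.28
eef_pos: [0.4714, 0.1381, 0.1271]
tcp_rot: [0.707, 0.707, 0.001, 0.001]
contact_force: [-4.6, 0.1, 15.9]
opening: 0.14
finger_force: 100.0
```

Request:
apply_moves:
  series:
    - [-0.0006,0,-0.0008,0,0,0]
    - [-0.0006,0,-0.0008,0,0,0]
    - [-0.0006,0,-0.0008,0,0,0]
    - [-0.0006,0,-0.0008,0,0,0]
    - [-0.0006,0,-0.0008,0,0,0]
    - [-0.0006,0,-0.0008,0,0,0]
    - [-0.0006,0,-0.0008,0,0,0]

```text
time: 12.15
eef_pos: [0.4713, 0.1381, 0.127]
tcp_rot: [0.707, 0.707, 0.001, 0.001]
contact_force: [-3.7, -0.2, 17.6]
opening: 0.134
finger_force: 100.3
```

Request:
apply_moves:
  series:
    - [0,0,-0.0006,0,0,0]
    - [0,0,-0.0006,0,0,0]
    - [0,0,-0.0006,0,0,0]
    - [0,0,-0.0006,0,0,0]
    - [0,0,-0.0006,0,0,0]
    - [0,0,-0.0006,0,0,0]

```text
time: 12.9
eef_pos: [0.4715, 0.1381, 0.1269]
tcp_rot: [0.707, 0.707, 0.001, 0.001]
contact_force: [-5.3, -0.5, 20.5]
opening: 0.138
finger_force: 100.5
```

Request:
apply_moves:
  series:
    - [0.0015,0,0.003,0,0,0]
    - [0.0015,0,0.006,0,0,0]
    - [0.0015,0,0.01,0,0,0]
    - [0.0015,0,0.02,0,0,0]
    - [0.0015,0,0.03,0,0,0]
    - [0.0015,0,0.045,0,0,0]
    - [0.0015,0,0.06,0,0,0]
    - [0.0015,0,0.07,0,0,0]
    - [0.0015,0,0.07,0,0,0]
    - [0.0015,0,0.07,0,0,0]
    - [0.0015,0,0.07,0,0,0]
    - [0.0015,0,0.07,0,0,0]

```text
time: 14.4
eef_pos: [0.4702, 0.138, 0.1781]
tcp_rot: [0.707, 0.707, -0.0, -0.0]
contact_force: [-0.6, -0.6, -6.1]
opening: 0.135
finger_force: 97.9
```

```bash
python3 - <<'E'
from h import *
a,s=snap('scene','s5');b,_=snap('side','d5');w,s=snap('wrist','w5');print(s['eef_pos'],s['contact_force'],s['tcp_rot'])
for c in ['scene','side','wrist']:
    for t in ['rack_fork','chuck','chuck_mouth','arbor_collar','arbor_shank']:
        try: print(c,t,[(round(x['p'],2),np.round(np.array(x['xy'])*[560,420],1).tolist()) for x in ctrl.boxes_of(t,c)])
        except Exception as e: print(e)
A=cv2.resize(a[160:300,360:480],(342,400),interpolation=3);B=cv2.resize(b[100:240,200:340],(400,400),interpolation=3)
cv2.imwrite('pics/c5.png',np.hstack([A,B])[:,:,::-1])
E
```

```text
[0.47038012 0.13801291 0.17827276] [-0.14919755  0.02728566 -5.75389093] [ 7.07020179e-01  7.07193320e-01 -2.05517501e-04 -1.81745052e-04]
scene rack_fork [(0.64, [420.1, 254.9])]
scene chuck [(0.76, [262.7, 217.2])]
scene chuck_mouth [(0.92, [257.5, 220.8])]
scene arbor_collar [(0.62, [204.3, 184.3]), (0.46, [256.6, 201.7]), (0.46, [235.0, 194.4]), (0.19, [260.4, 219.6])]
scene arbor_shank [(0.71, [262.5, 200.1]), (0.47, [205.2, 182.0])]
side rack_fork [(0.94, [248.8, 168.9])]
side chuck [(0.63, [301.7, 222.9])]
side chuck_mouth [(0.53, [299.2, 219.9])]
side arbor_collar [(0.64, [235.8, 294.7]), (0.62, [299.6, 199.1]), (0.57, [236.7, 339.8])]
side arbor_shank [(0.85, [303.6, 197.0]), (0.72, [238.4, 338.3])]
wrist rack_fork []
wrist chuck []
wrist chuck_mouth [(0.59, [281.7, 214.9])]
wrist arbor_collar [(0.83, [283.3, 274.7]), (0.8, [431.8, 16.9])]
wrist arbor_shank [(0.96, [429.2, 15.6]), (0.84, [281.3, 275.2])]
```

View pics/c5.png

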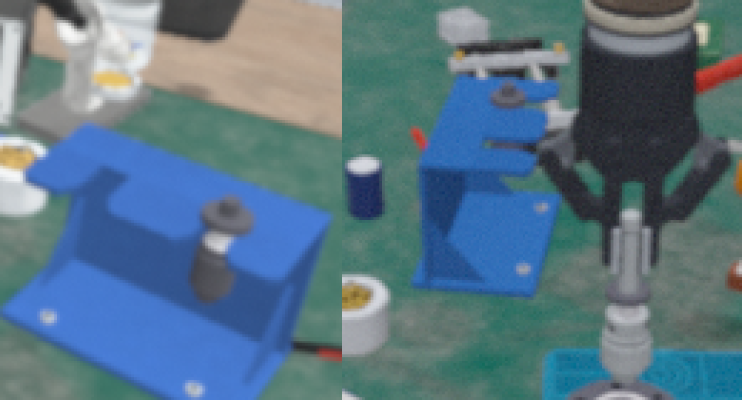

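```bash
python3 - <<'E'
from h import *
print('end scene',at_z(ray('scene',(398.5,218.5)),.125),'end side',at_z(ray('side',(250,151.5)),.125))
print('stub',at_z(ray('scene',(439.8,235.3)),.137),at_z(ray('side',(258.1,133.3)),.137), tri([ray('scene',(439.8,235.3)),ray('side',(258.1,133.3))]))
E
```

```text
end scene [ 0.58306338 -0.11169856  0.125     ] end side [ 0.58088843 -0.10517169  0.125     ]
stub [ 0.55185941 -0.19591652  0.137     ] [ 0.5633332  -0.18088146  0.137     ] (array([ 0.56356097, -0.19466531,  0.12999203]), [0.4, 0.4])
```

Request:
apply_moves:
  series:
    - [-0.01,-0.06,0.01,0,0,0]
    - [-0.02,-0.12,0.01,0,0,0]
    - [-0.03,-0.18,0.01,0,0,0]
    - [-0.035,-0.24,0.01,0,0,0]
    - [-0.035,-0.29,0.01,0,0,0]
    - [-0.035,-0.31,0.01,0,0,0]
    - [-0.035,-0.31,0.01,0,0,0]
    - [-0.035,-0.31,0.01,0,0,0]
    - [-0.035,-0.31,0.01,0,0,0]

```text
time: 16.42
eef_pos: [0.4424, -0.1088, 0.1864]
tcp_rot: [0.706, 0.708, 0.0, -0.0]
contact_force: [-0.5, -0.3, -6.5]
opening: 0.134
finger_force: 98.0
```

```bash
python3 - <<'E'
from h import *
w,s=snap('wrist','w6');print(s['eef_pos'],s['contact_force'],s['tcp_rot'])
for t in ['rack_fork','chuck','arbor_collar','arbor_shank']:
    print(t,[(round(x['p'],2),np.round(np.array(x['xy'])*[560,420],1).tolist()) for x in ctrl.boxes_of(t,'wrist')])
for p in [(.55,-.115,.125),(.56,-.115,.125),(.55,-.195,.14)]: print(p,proj('wrist',p,s))
E
```

```text
[ 0.44244812 -0.10878927  0.18635682] [-0.51282357 -0.26762747 -6.54935554] [ 7.06400750e-01  7.07812026e-01  4.30595837e-05 -3.38296862e-04]
rack_fork [(0.83, [442.0, 240.6])]
chuck [(0.9, [281.2, 214.0])]
arbor_collar [(0.86, [281.6, 274.2])]
arbor_shank [(0.66, [282.1, 216.5])]
(0.55, -0.115, 0.125) (np.float64(440.1011670928127), np.float64(246.73527536407744))
(0.56, -0.115, 0.125) (np.float64(452.39364566733775), np.float64(246.27298247031456))
(0.55, -0.195, 0.14) (np.float64(424.94385429238014), np.float64(351.28483854599824))
```

```bash
python3 - <<'E'
from h import *
im=cv2.imread('pics/w6.png'); cv2.imwrite('pics/c6.png',cv2.resize(im[190:340,340:540],None,fx=4,fy=4,interpolation=3))
E
```

View pics/c6.png

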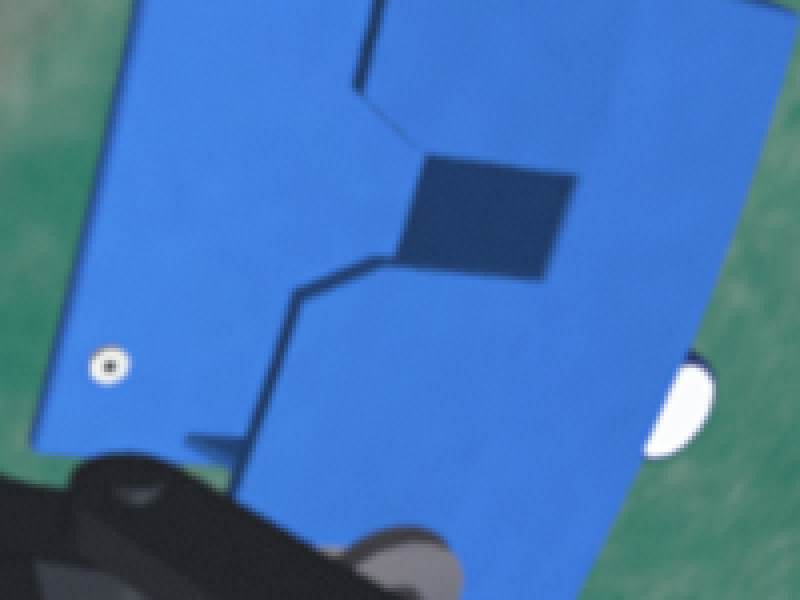

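```bash
python3 - <<'E'
from h import *
s=dict(eef_pos=np.array([0.44244812,-0.10878927,0.18635682]),tcp_rot=np.array([7.0640075e-01,7.07812026e-01,4.3e-05,-3.38e-04]))
P={}
for n,c in dict(endU=(577,176),endL=(543,280),inU=(428,155),inL=(390,263),tipU=(360,92),tipL=(300,295),collar=(410,555)).items():
    P[n]=at_z(ray('wrist',(340+c[0]/4,190+c[1]/4),s),.125); print(n,P[n])
print(P['endU']-P['endL'],np.linalg.norm(P['endU']-P['endL']),P['endU']-P['inU'],P['endL']-P['inL'])
# held collar & chuck in wrist w6
for z in (.145,.147,.152): print(z,at_z(ray('wrist',(281.6,274.2),s),z))
E
```

```text
endU [ 0.58593633 -0.1065355   0.125     ]
endL [ 0.58338004 -0.1267636   0.125     ]
inU [ 0.55296165 -0.10200441  0.125     ]
inL [ 0.5492816  -0.12172692  0.125     ]
tipU [ 0.53801437 -0.09096776  0.125     ]
tipL [ 0.53280312 -0.12707362  0.125     ]
collar [ 0.56958463 -0.1869994   0.125     ]
[0.0025563 0.0202281 0.       ] 0.020388981533051027 [ 0.03297469 -0.00453109  0.        ] [ 0.03409844 -0.00503668  0.        ]
0.145 [ 0.44265189 -0.12174151  0.145     ]
0.147 [ 0.44265651 -0.12064357  0.147     ]
0.152 [ 0.44266807 -0.11789871  0.152     ]
```

Request:
apply_moves:
  series:
    - [0,0.0155,-0.01,0,0,0]
    - [0,0.0155,-0.0215,0,0,0]
    - [0.04,0.01,-0.0215,0,0,0]
    - [0.06,0.007,-0.0215,0,0,0]
    - [0.06,0.007,-0.0215,0,0,0]
    - [0.06,0.007,-0.0215,0,0,0]

```text
time: 17.42
eef_pos: [0.4895, -0.104, 0.1684]
tcp_rot: [0.707, 0.707, -0.001, -0.001]
contact_force: [-0.1, -0.3, -4.9]
opening: 0.136
finger_force: 98.3
```

```bash
python3 - <<'E'
from h import *
for n,a,b in [('collar5',(256.6,201.7),(299.6,199.1)),('mouth5',(257.5,220.8),(299.2,219.9))]: print(n,tri([ray('scene',a),ray('side',b)]))
w,s=snap('wrist','w7');print(s['time'],s['eef_pos'],s['contact_force'],s['tcp_rot'])
a,_=snap('scene','s7');b,_=snap('side','d7')
Q={}
for c in ['scene','side']:
    for t in ['arbor_collar','chuck_mouth','arbor_shank','chuck']:
        r=[(round(x['p'],2),np.round(np.array(x['xy'])*[560,420],1).tolist()) for x in ctrl.boxes_of(t,c)]; print(c,t,r)
e=s['eef_pos']
for c in ['scene','side']:
    print(c,'exp collar mid',proj(c,e-[0,0,.037]),'mouth',proj(c,e-[0,0,.054]),'top',proj(c,e+[0,0,.026]))
E
```

```text
collar5 (array([0.46647707, 0.13892147, 0.14220068]), [6.9, 6.9])
mouth5 (array([0.46680318, 0.14008841, 0.09380902]), [5.0, 5.0])
17.425 [ 0.48951358 -0.10398378  0.16837787] [-0.12347378 -0.31463881 -4.89679209] [ 7.06948919e-01  7.07263454e-01 -5.54690356e-04 -1.15099937e-03]
scene arbor_collar [(0.51, [374.9, 239.5])]
scene chuck_mouth [(0.74, [370.7, 259.4])]
scene arbor_shank [(0.67, [375.7, 258.9]), (0.46, [375.2, 236.4])]
scene chuck [(0.96, [372.5, 257.4])]
side arbor_collar [(0.73, [234.7, 295.2]), (0.62, [235.6, 337.1]), (0.59, [286.1, 145.5])]
side chuck_mouth [(0.73, [285.4, 164.5])]
side arbor_shank [(0.74, [236.9, 338.6]), (0.71, [286.6, 146.4]), (0.68, [234.0, 294.5]), (0.41, [284.2, 164.2])]
side chuck [(0.78, [288.4, 170.5]), (0.36, [251.2, 169.6])]
scene exp collar mid (np.float64(377.01027968979747), np.float64(237.91392051550648)) mouth (np.float64(375.74700155739555), np.float64(245.5706936486615)) top (np.float64(381.98625361571095), np.float64(207.7543677693717))
side exp collar mid (np.float64(287.90203336973383), np.float64(149.73788861799693)) mouth (np.float64(287.73515375672395), np.float64(156.0118590363773)) top (np.float64(288.54510956401685), np.float64(125.56093286572056))
```

Request:
apply_moves:
  series:
    - [0.02,-0.0025,0.0014,0,0,0]
    - [0.04,-0.0053,0.0014,0,0,0]
    - [0.06,-0.008,0.0014,0,0,0]
    - [0.069,-0.0094,0.0014,0,0,0]
    - [0.069,-0.0094,0.0014,0,0,0]
    - [0.069,-0.0094,0.0014,0,0,0]

```text
time: 18.73
eef_pos: [0.5451, -0.1117, 0.1702]
tcp_rot: [0.707, 0.707, -0.0, -0.001]
contact_force: [-0.3, -0.3, -6.0]
opening: 0.136
finger_force: 98.4
```

Request:
apply_moves:
  series:
    - [0.01,-0.0014,0,0,0,0]
    - [0.02,-0.0028,0,0,0,0]
    - [0.03,-0.0042,0,0,0,0]
    - [0.033,-0.0046,0,0,0,0]
    - [0.033,-0.0046,0,0,0,0]
    - [0.033,-0.0046,0,0,0,0]

```text
time: 19.48
eef_pos: [0.5719, -0.1155, 0.1703]
tcp_rot: [0.707, 0.707, -0.0, -0.0]
contact_force: [0.4, -0.0, -5.8]
opening: 0.137
finger_force: 98.4
```

Free of contact in the slot. Lower until the fork takes the weight.

Request:
apply_moves:
  series:
    - [0,0,-0.002,0,0,0]
    - [0,0,-0.004,0,0,0]
    - [0,0,-0.004,0,0,0]
    - [0,0,-0.004,0,0,0]

```text
time: 19.98
eef_pos: [0.5721, -0.1156, 0.1673]
tcp_rot: [0.707, 0.707, 0.0, 0.0]
contact_force: [-1.0, -0.3, -5.5]
opening: 0.136
finger_force: 98.4
```

Request:
apply_moves:
  series:
    - [0,0,-0.001,0,0,0]
    - [0,0,-0.002,0,0,0]
    - [0,0,-0.002,0,0,0]
    - [0,0,-0.002,0,0,0]

```text
time: 20.48
eef_pos: [0.5721, -0.1156, 0.1657]
tcp_rot: [0.707, 0.707, -0.0, -0.0]
contact_force: [-0.6, -0.3, -5.5]
opening: 0.138
finger_force: 98.4
```

Request:
apply_moves:
  series:
    - [0,0,-0.001,0,0,0]
    - [0,0,-0.001,0,0,0]
    - [0,0,-0.001,0,0,0]

```text
time: 20.85
eef_pos: [0.5722, -0.1156, 0.1654]
tcp_rot: [0.707, 0.707, 0.0, 0.0]
contact_force: [-2.1, -0.5, -1.8]
opening: 0.137
finger_force: 98.5
```

Request:
apply_moves:
  series:
    - [0,0,-0.0006,0,0,0]
    - [0,0,-0.0006,0,0,0]

```text
time: 21.1
eef_pos: [0.5722, -0.1157, 0.1654]
tcp_rot: [0.707, 0.707, 0.0, 0.0]
contact_force: [-3.1, 0.6, 2.2]
opening: 0.136
finger_force: 98.6
```

Request:
apply_moves:
  series:
    - [0,0,0,0,0,0]
    - [0,0,0,0,0,0]
    - [0,0,0,0,0,0]
    - [0,0,0,0,0,0]
    - [0,0,0,0,0,0]
  jaw: 0.6
  squeeze: 20

```text
time: 21.72
eef_pos: [0.5722, -0.1156, 0.1644]
tcp_rot: [0.707, 0.707, 0.0, 0.0]
contact_force: [-0.5, 0.6, 0.3]
opening: 0.598
finger_force: 0.0
```

Released; go straight up, then check.

Request:
apply_moves:
  series:
    - [0,0,0.03,0,0,0]
    - [0,0,0.07,0,0,0]
    - [0,0,0.12,0,0,0]
    - [0,0,0.16,0,0,0]
    - [0,0,0.16,0,0,0]
    - [0,0,0.16,0,0,0]

```text
time: 22.48
eef_pos: [0.5716, -0.1154, 0.2912]
tcp_rot: [0.707, 0.707, -0.0, -0.001]
contact_force: [-0.0, 0.2, 0.5]
opening: 0.596
finger_force: 0.0
```

```bash
python3 - <<'E'
from h import *
w,s=snap('wrist','w8');print(s['time'],s['eef_pos'],s['contact_force'])
a,_=snap('scene','s8');b,_=snap('side','d8')
e=np.array([.5725,-.1152,.1654])
for c in ['scene','side','wrist']:
    for t in ['arbor_shank','chuck']:
        for m in ctrl.silhouettes(t,c):
            ys,xs=np.nonzero(m['pixels']);
            if len(xs)>15: print(c,t,round(m['p'],2),len(xs),'ctr',np.round([xs.mean(),ys.mean()],1),'x',xs.min(),xs.max(),'y',ys.min(),ys.max())
    print(c,'exp top',np.round(proj(c,e+[0,0,.026],s)),'shank',np.round(proj(c,e-[0,0,.004],s)),'collar',np.round(proj(c,e-[0,0,.037],s)),'mouth',np.round(proj(c,e-[0,0,.054],s)),'nose',np.round(proj(c,e-[0,0,.112],s)))
E
```

```text
22.475 [ 0.57163932 -0.11540702  0.29116175] [-0.01476726  0.18609551  0.51841305]
scene arbor_shank 0.78 354 ctr [399.7 211.4] x 391 406 y 191 228
scene arbor_shank 0.59 111 ctr [237.2 193. ] x 234 240 y 180 207
scene chuck 0.67 330 ctr [393.1 241.1] x 385 403 y 225 253
scene exp top [404. 191.] shank [402. 205.] collar [399. 220.] mouth [397. 227.] nose [393. 251.]
side arbor_shank 0.82 245 ctr [234.4 294.9] x 229 240 y 277 312
side arbor_shank 0.66 307 ctr [236.4 338.1] x 230 243 y 319 356
side arbor_shank 0.58 169 ctr [252.7 140.9] x 248 258 y 126 151
side arbor_shank 0.36 173 ctr [253.3 167.4] x 247 260 y 161 175
side chuck 0.56 190 ctr [253.3 167.6] x 246 260 y 161 176
side exp top [253. 124.] shank [253. 136.] collar [254. 148.] mouth [254. 155.] nose [254. 175.]
wrist arbor_shank 0.6 1250 ctr [283.6 200.6] x 266 301 y 179 227
wrist exp top [283. 219.] shank [283. 207.] collar [283. 197.] mouth [283. 192.] nose [283. 180.]
```

```bash
python3 -c "
from plant import ctrl
print(ctrl.sign_off())"
```

```text
the job is handed in; nothing more can be done
None
```

The arbor was pressed into the chuck at about 20 N, held the chuck on its own when lifted, and the pair is now hanging by its collar in the free fork with the gripper clear; the job was handed in at about 23 s, and the sign-off returned no verdict.

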